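Centre the wobbly ring stand on its display plinth

ROBOT

A 6-joint arm with a two-finger parallel gripper is mounted at the origin on the work surface. World frame = base frame: x ahead of the robot, y to its left, z up, the work surface at z = 0. Lengths are in m, angles in rad, forces in N, time in s.
With the tool pointing down it reaches from about 0.275 to 0.75 m from the base axis. Payload 10.2 kg.
Tool frame: the origin (TCP) lies on the mounting face of the last link; the fingertips stand 166 mm ahead of it and the grasp point (between the pads) lies 147 mm ahead of it; z points along the fingers, y is the direction in which the jaws open and shut (so a half turn about z gives the same grasp; the last joint's range is limited). The gripper opens to 88 mm and grips with 3 to 60 N. Pads are 18 mm wide; open, the fingers measure 123 mm over their backs; the gripper's body (75 mm by 187 mm) begins 45 mm behind the grasp point.
Start: joints at [-1.42, 0.313, 1.498, -0, 1.331, -0.223], TCP at [0.192, -0.489, 0.405] pointing down, gripper open.
Joint ranges: [-2.94, 2.94], [-0.97, 2.17], [0.19, 2.56], [-1.23, 4.37], [0.02, 3.11], [-2.88, 2.88]. Speed limits (rad/s): [2.39, 2.39, 3.01, 3.14, 3.14, 3.14].

INTERFACE

Orientations are given as [roll, pitch, yaw] about the fixed x, y, z axes, in that order (R = Rz(yaw) Ry(pitch) Rx(roll)).
In Python, from station import r gives the robot as it stands.
- The arm moves only by the shell command python3 -m handwheel 'ROWS' [OPENING] [FORCE]. ROWS is JSON, a list of rows, each a list of 4 numbers: the shift along the tool's x, y, z each as a share of 1 m, from -1 to 1, then the turn about the tool's z as a share of 2 pi rad, from -1 to 1. A call has 1 to 10 rows; each row is the pose to reach, as a shift and turn from the pose commanded when the call began, along the tool's axes at that moment, turning the shorter way round; what a row does not reach only later rows make up. A row lasts 1/12 s, in which the tool goes at most 41.7 mm and 7.16 degrees, less where a joint would pass 70% of its speed; a pose out of reach is approached as far as the arm can. A call with a number of a shift or a turn outside -1 to 1 is refused whole. A call with a gripper value outside its range is refused whole. OPENING is the finger opening in mm, from 0 to 88.1, set as the call begins (- or left out, the last holds). The fingers move at their own pace and stop on an object; FORCE is the grip in N (left out, the last holds). Time passes only in rows, so rows that repeat a pose let the fingers close. It gives the time, the measured TCP pose, the force and the opening at its end, in the units of the state.
- r.get_obs(): the state, without advancing time (a new reading comes with each control period).
- r.snapshot(name): name is "scene" or "side" or "wrist"; returns a dict with "frame" (400x640x3 uint8, red, green, blue), "range_z" (400x640 float32, m along the optical axis (not along the pixel's ray), 0 where there is no reading), "fovy" (degrees; the focal length in pixels is half the picture's height over the tangent of half this angle, whatever the lens; pixels are square), "cx", "cy" (the principal point, pixels), "camera_from_world" (4x4, takes a point from world to camera coordinates). Camera axes: x right, y down, z forward; pixel columns grow to the right and rows downward; lengths in m; the calibration is good to about 2 mm. A picture is of the moment at which its call begins.
- r.sign_off(): hands the job in, once; it reports no verdict.
Trained networks look in a picture, given as the dict that the camera call returned (one of the last four; its "shot" number tells which), for a name from the list of things; names that differ only in an ending like _2 or _b are one class to them, and where a whole thing is asked for, a point or a joint stands for the part that bears it (a point fixed in the world has none). Each returns a list of dicts, best first, with "conf" (0 to 1); they miss things now and then, are a little off and sometimes report something else, mostly with a low value. They report only what shows in the picture. A call takes as long as a camera call. They do not tell look-alikes from the thing itself.
- r.silhouettes(picture, name): "region" (400x640 bool, what is visible of it) and "box" ([left, top, width, height] in pixels, round what is visible of it).
The state is a dict: "time": time; "q": joint angles; "joint_vel": joint speeds; "joint_efforts": joint torques, N m; "position": TCP position; "orientation": TCP orientation; "wrist_force": force on the tool from outside, world axes, zero at the start; "moment": the same for the moment, N m; "opening": finger opening in m.
Only numpy, scipy, OpenCV 4.12 (cv2) and the standard library are available. Lean on these libraries where they do the work, as an engineer would, in place of code of your own. Each camera call takes 0.05 s, during which the arm holds its last target.

TASK

The little white ring stand is sitting off to one side of its round wooden plinth. Nudge it with light fingertip pushes low on its foot until it stands upright in the middle of the plinth, then take the hand away. Do not pinch it, pick it up or tip it over, and leave the plinth and the things around it where they are.

Things in the scene. Friction and masses are not known exactly. Their poses are not given: they have to be found in the camera images.
- plinth: Loose, heavy (about 0.7 kg) dark wooden disc lying on the table, 76 mm in diameter, 40 mm high, flat top. Origin: centre of its underside; z up. Its yaw is arbitrary and does not matter.
- stand: Loose, wobbly white ceramic ring stand (about 0.11 kg; slides at about 1 N), 61 mm tall, on the plinth, 14 to 24 mm off its middle in any direction. Round about z; from below: boss 24 mm wide, 3 mm high; foot disc 38 mm wide, 3 to 11 mm up (widest part, push here: it slides; higher up it tips); 12 mm stem; 26 mm ball centred 48 mm up. Origin: centre of its underside; z up the stem.
- jar: Bystander: loose screw-top glass jar with metal cap, 42 mm in diameter, 50 mm tall, its centre 10 to 16 cm from that of the plinth. Origin: centre of its underside.
- spool: Bystander: loose empty wooden spool standing upright, 32 mm in diameter, 40 mm tall, its centre 10 to 16 cm from that of the plinth. Origin: centre of its underside.
- tin: Bystander: loose flat closed metal tin, 50 x 36 x 22 mm high, its centre 10 to 16 cm from that of the plinth. Origin: centre of its underside; x along its long side.
Mind the look-alikes: they are no part of the job. What is shaped like the stand but red is not meant.

How it is judged:
At the end, for the whole second after the job is handed in: The ring stand stands upright and at rest on top of the plinth, its axis within 5 mm of the plinth's middle; plinth, jar, spool and tin are within 12 mm of where they started (horizontal distance between stand and plinth below 0.005 m and z of stand in the frame of plinth between 0.037 and 0.043 m and angle between stand's own z axis and vertical below 0.06 rad and linear speed of stand below 0.02 m/s and angle between plinth's own z axis and vertical below 0.05 rad and distance of each of plinth, jar, spool, tin from where it was at the start of the episode below 0.012 m); the robot touches nothing.
It fails at once if the ring stand is lifted off the plinth (its underside more than 6 mm above the plinth's top) (z of stand in the frame of plinth above 0.046 m).
It fails at once if the ring stand is tipped by more than 0.35 rad (about 20 degrees) or falls off the plinth (angle between stand's own z axis and vertical above 0.35 rad or z of stand in the frame of plinth below 0.03 m).
It fails at once if the ring stand is pushed hard or pinched (more than 5 N between fingers and stand) (contact force between the fingers and stand above 5 N).
It fails at once if the plinth is shoved by more than 12 mm (distance of plinth from where it was at the start of the episode above 0.012 m).
It fails at once if the jar, the spool or the tin is shoved by more than 12 mm (distance of any of jar, spool, tin from where it was at the start of the episode above 0.012 m).
It also fails if it takes over 45 s, if anything falls off the work surface, if the arm or the gripper's body presses on something with over 40 N, if the wrist force passes 120 N, or if a joint passes its speed limit or range.

## Working session

There is one attempt and no reset: what is moved stays moved. The work goes in short steps, Python scripts to look and compute and a shell command to move; the robot and the scene stay as the last step left them, time stands still between calls to the robot, and variables do not carry over. Pictures are saved under pics/ and viewed, and the job is handed in when it is done.

```bash
ls; mkdir -p pics
cat > h.py <<'E'
import numpy as np, cv2
from station import r
def K(s):
    f=200/np.tan(np.radians(s["fovy"])/2); return f,s["cx"],s["cy"]
def unproj(s,u,v,z=None):
    f,cx,cy=K(s); d=s["range_z"][v,u] if z is None else z
    p=np.stack([(u-cx)/f*d,(v-cy)/f*d,d,np.ones_like(d)],-1)
    return p@np.linalg.inv(s["camera_from_world"]).T[:, :3]
def proj(s,P):
    f,cx,cy=K(s); P=np.atleast_2d(P); c=np.c_[P,np.ones(len(P))]@s["camera_from_world"].T
    return np.c_[c[:,0]/c[:,2]*f+cx,c[:,1]/c[:,2]*f+cy]
def save(n,im): cv2.imwrite("pics/"+n,cv2.cvtColor(np.ascontiguousarray(im),cv2.COLOR_RGB2BGR))
E
python3 - <<'E'
from h import *
o=r.get_obs(); print({k:np.round(v,3) for k,v in o.items()})
for c in ["scene","side","wrist"]:
    s=r.snapshot(c); save(f"a_{c}.png",s["frame"]); print(c,s["fovy"],s["cx"],s["cy"]);print(np.round(np.linalg.inv(s["camera_from_world"]),3))
    for n in ["plinth","stand","jar","spool","tin"]:
        for d in r.silhouettes(s,n)[:3]:
            v,u=np.nonzero(d["region"]); 
            ok=s["range_z"][v,u]>0
            P=unproj(s,u[ok],v[ok]); print(n,round(d["conf"],2),d["box"],np.round(np.median(P,0),3),np.round(P.max(0),3))
E
```

```text
pics
{'time': np.float64(0.0), 'q': array([-1.42 ,  0.313,  1.498, -0.   ,  1.331, -0.223]), 'joint_vel': array([-0.001, -0.   ,  0.001,  0.001, -0.   , -0.001]), 'joint_efforts': array([ 0.0000e+00, -4.0221e+01, -2.5227e+01,  7.0000e-02,  3.5000e-02,
       -0.0000e+00]), 'position': array([ 0.192, -0.489,  0.404]), 'orientation': array([-3.14 , -0.   ,  0.374]), 'wrist_force': array([-0.046,  1.173, -0.029]), 'moment': array([-0.03 ,  0.022,  0.026]), 'opening': np.float64(0.088)}
scene 55.32228406618894 319.51372322307094 199.87618763084677
[[ 0.25   0.775 -0.58   1.053]
 [ 0.968 -0.196  0.155 -0.063]
 [ 0.006 -0.601 -0.799  0.687]
 [ 0.     0.     0.     1.   ]]
plinth 0.65 [229.0, 197.3, 39.1, 34.9] [ 0.586 -0.08   0.038] [ 0.605 -0.051  0.089]
stand 0.62 [296.7, 214.5, 18.6, 24.4] [0.63  0.019 0.014] [0.643 0.038 0.063]
stand 0.55 [226.3, 193.8, 21.1, 27.0] [ 0.585 -0.105  0.053] [ 0.598 -0.087  0.101]
jar 0.85 [194.9, 249.8, 26.9, 32.7] [ 0.682 -0.18   0.047] [ 0.695 -0.162  0.053]
jar 0.39 [230.1, 193.0, 35.9, 42.6] [ 0.587 -0.081  0.038] [ 0.607 -0.052  0.089]
spool 0.66 [23
[... 229 characters left out ...]
    0.     0.     1.   ]]
plinth 0.68 [302.9, 249.4, 45.0, 47.1] [ 0.553 -0.112  0.039] [ 0.601 -0.056  0.043]
stand 0.93 [324.8, 245.5, 27.5, 36.2] [ 0.576 -0.114  0.055] [ 0.617 -0.015  0.102]
stand 0.74 [329.7, 203.9, 21.9, 32.7] [0.622 0.013 0.016] [0.651 0.087 0.062]
jar 0.97 [396.1, 286.6, 27.4, 37.6] [ 0.666 -0.193  0.046] [ 0.705 -0.133  0.053]
spool 0.93 [235.2, 267.3, 21.8, 31.8] [ 0.433 -0.079  0.038] [ 0.448 -0.058  0.043]
tin 0.94 [282.7, 211.4, 31.6, 22.7] [0.544 0.034 0.022] [0.578 0.078 0.025]
wrist 65.09627162148671 324.3561370587211 199.72431359049972
[[ 0.365 -0.899 -0.241  0.253]
 [-0.931 -0.353 -0.094 -0.465]
 [-0.     0.258 -0.966  0.384]
 [ 0.     0.     0.     1.   ]]
```

Run:
```python
import cv2,numpy as np
a=cv2.imread("pics/a_scene.png");b=cv2.imread("pics/a_side.png")
A=cv2.resize(a[130:310,160:360],(800,720)[0:1]+(720,))[:600] if 0 else cv2.resize(a[140:290,180:330],(400,400),interpolation=cv2.INTER_CUBIC)
B=cv2.resize(b[190:340,260:410],(400,400),interpolation=cv2.INTER_CUBIC)
cv2.imwrite("pics/a_crop.png",np.hstack([A,B]))
```

```text
(no output)
```

View pics/a_scene.png

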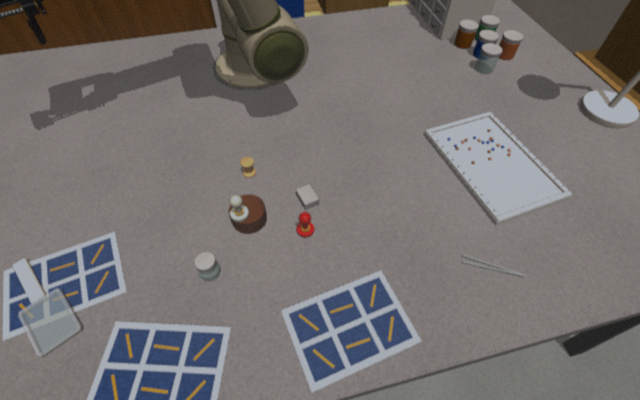

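View pics/a_side.png

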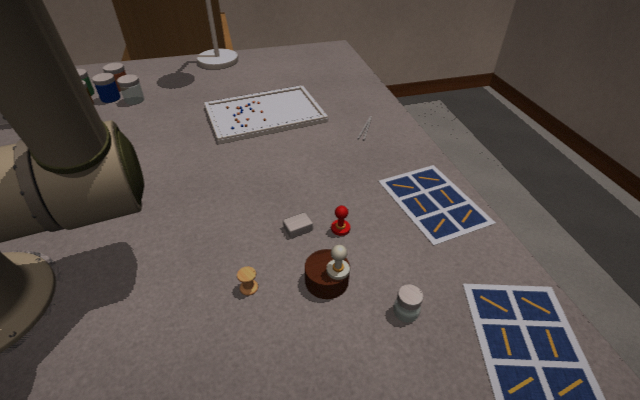

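```bash
sleep 1
```

```text
(no output)
```

View pics/a_crop.png

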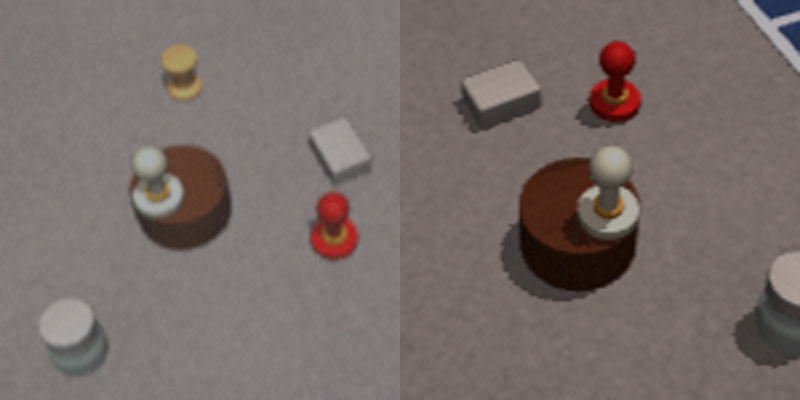

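Candidates are the white stand on the plinth (scene ≈(238,208), side ≈(338,262)) and the red one on the table (scene ≈(305,224), side ≈(341,220)). The enlarged crop confirms that the white one on the plinth is meant and the red one is a look-alike. Next I bring the hand over for a wrist view, turning it so that tool +x points along the push.

```bash
python3 -m handwheel '[[0.52,-0.18,0,-0.3],[0.52,-0.18,0,-0.3],[0.52,-0.18,0,-0.3],[0.52,-0.18,0,-0.3],[0.52,-0.18,0,-0.3],[0.52,-0.18,0,-0.3],[0.52,-0.18,0,-0.3],[0.52,-0.18,0,-0.3],[0.52,-0.18,0,-0.3],[0.52,-0.18,0,-0.3]]' 20 5
```

```text
time: 1.73
position: [0.5098, -0.2163, 0.4049]
orientation: [3.141, 0.0, 1.63]
wrist_force: [-0.1, -0.1, -0.3]
opening: 0.0236
```

```bash
python3 -m handwheel '[[0.075,0.1,0.075,-0.107],[0.075,0.1,0.075,-0.107],[0.075,0.1,0.075,-0.107],[0.075,0.1,0.075,-0.107],[0.075,0.1,0.075,-0.107],[0.075,0.1,0.075,-0.107],[0.075,0.1,0.075,-0.107],[0.075,0.1,0.075,-0.107]]'
cat > look.py <<'E'
import sys
from h import *
from scipy.optimize import least_squares
def circ(P):
    A=np.c_[2*P[:,:2],np.ones(len(P))]; b=(P[:,:2]**2).sum(1); x=np.linalg.lstsq(A,b,rcond=None)[0]
    return x[:2],np.sqrt(x[2]+x[0]**2+x[1]**2)
tag=sys.argv[1]; cam=sys.argv[2] if len(sys.argv)>2 else "wrist"
o=r.get_obs(); print(np.round(o["time"],2),np.round(o["position"],4),np.round(o["orientation"],3),np.round(o["opening"],4))
s=r.snapshot(cam); save(f"{tag}.png",s["frame"]); np.savez(f"{tag}.npz",**s)
for n in ["plinth","stand"]:
    for d in r.silhouettes(s,n)[:2]:
        v,u=np.nonzero(d["region"]); P=unproj(s,u,v); P=P[s["range_z"][v,u]>0]
        print(n,round(d["conf"],2),d["box"],np.round(np.median(P,0),4))
        if n=="stand":
            b=P[P[:,2]>.083]
            if len(b)>10:
                f=least_squares(lambda c:np.linalg.norm(b-c,axis=1)-.013,np.r_[np.median(b[:,:2],0),.088]).x
                print("  ball fit",np.round(f,4))
            q=P[(P[:,2]>.047)&(P[:,2]<.056)]
            if len(q)>10:
                h=cv2.convexHull(q[:,:2].astype(np.float32))[:,0]; print("  foot circle",cv2.minEnclosingCircle(h))
    if n=="plinth":
        pass
# plinth top by depth
v,u=np.mgrid[0:400,0:640]; v=v.ravel();u=u.ravel(); ok=s["range_z"][v,u]>0; P=unproj(s,u[ok],v[ok])
m=(abs(P[:,0]-.567)<.07)&(abs(P[:,1]+.09)<.07)&(P[:,2]>.034)&(P[:,2]<.045)
q=P[m]; print("plinth top",len(q),"z",np.median(q[:,2]))
c=np.median(q[:,:2],0)
# fit circle radius .038 to outer hull
h=cv2.convexHull(q[:,:2].astype(np.float32))[:,0]
f=least_squares(lambda c:np.linalg.norm(h-c,axis=1)-.038,c,loss="soft_l1",f_scale=.001).x
print("plinth ctr r38",np.round(f,4),"minenc",cv2.minEnclosingCircle(h))
E
python3 look.py b
```

```text
time: 2.4
position: [0.6044, -0.1379, 0.3297]
orientation: [3.142, 0.0, 2.294]
wrist_force: [0.6, -0.5, -0.2]
opening: 0.0199
2.4 [ 0.6044 -0.1379  0.3297] [3.142 0.    2.294] 0.0199
plinth 0.66 [281.2, 75.2, 91.5, 86.3] [ 0.5558 -0.0843  0.0394]
stand 0.9 [432.2, 44.6, 67.8, 50.4] [0.6187 0.0135 0.0174]
  foot circle ((0.6220102906227112, 0.017446765676140785), 0.012714309617877007)
stand 0.75 [301.2, 128.3, 46.8, 45.1] [ 0.5745 -0.1052  0.0937]
  ball fit [ 0.5771 -0.1082  0.0874]
  foot circle ((0.5770408511161804, -0.10801796615123749), 0.01895069144666195)
plinth top 5046 z 0.03942774640176713
plinth ctr r38 [ 0.5633 -0.0921] minenc ((0.5632657408714294, -0.0920477882027626), 0.037977416068315506)
```

View pics/b.png

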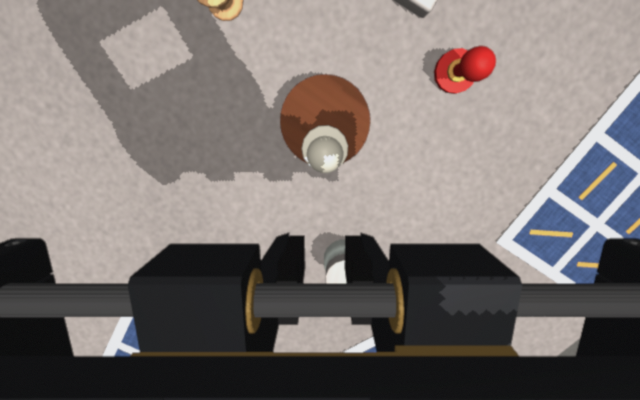

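The white stand is at wrist ≈(325,150), off-centre on the plinth centred at ≈(325,120). The red look-alike is at (465,68) and stays untouched. The stand is 21 mm off along tool +x, and the fingers already line up behind it, so I can go straight down.

```bash
python3 -m handwheel '[[0,0,0.03,0],[0,0,0.06,0],[0,0,0.08,0],[0,0,0.095,0],[0,0,0.105,0],[0,0,0.112,0],[0,0,0.118,0],[0,0,0.118,0],[0,0,0.118,0]]'; python3 look.py c
python3 - <<'E'
import cv2
s=cv2.imread("pics/c.png");
E
```

```text
time: 3.3
position: [0.6045, -0.138, 0.2123]
orientation: [3.141, 0.001, 2.296]
wrist_force: [-0.1, 0.3, -0.4]
opening: 0.0202
3.3 [ 0.6045 -0.138   0.2123] [3.141e+00 1.000e-03 2.296e+00] 0.0202
plinth 0.8 [245.6, 40.1, 162.4, 151.3] [ 0.5547 -0.0837  0.0395]
stand 0.83 [284.9, 134.2, 81.2, 97.0] [ 0.5739 -0.1047  0.095 ]
  ball fit [ 0.5771 -0.1084  0.0874]
  foot circle ((0.5768852233886719, -0.10809876024723053), 0.018860910087823868)
stand 0.75 [505.2, 0.0, 134.8, 79.0] [0.6189 0.0123 0.0154]
  foot circle ((0.6221491098403931, 0.014843732118606567), 0.012744799256324768)
plinth top 15791 z 0.039452143598107614
plinth ctr r38 [ 0.5633 -0.0924] minenc ((0.563297688961029, -0.09230053424835205), 0.03811362013220787)
```

View pics/c.png

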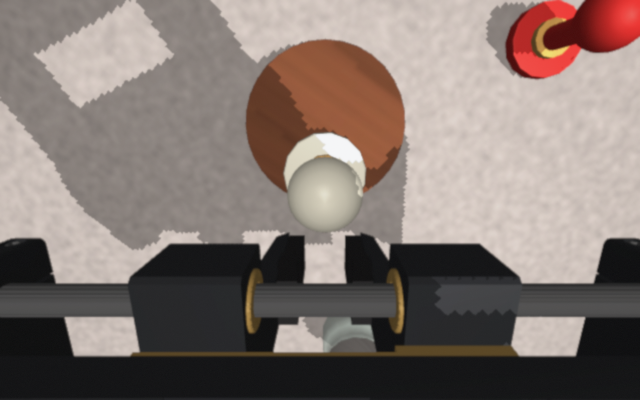

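The stand is centred in front of the two fingertips, at (325,190) against tips at (300,240) and (350,240). I approach, then push slowly.

```bash
python3 -m handwheel '[[0.003,0,0.001,0],[0.006,0,0.001,0],[0.009,0,0.001,0],[0.011,0,0.001,0],[0.012,0,0.001,0],[0.013,0,0.001,0],[0.014,0,0.001,0],[0.015,0,0.001,0],[0.016,0,0.001,0],[0.017,0,0.001,0]]'; python3 look.py d
```

```text
time: 4.28
position: [0.5931, -0.1252, 0.2107]
orientation: [3.142, 0.0, 2.296]
wrist_force: [0.1, -1.2, -0.2]
opening: 0.0202
4.28 [ 0.5931 -0.1252  0.2107] [3.142 0.    2.296] 0.0202
plinth 0.68 [249.1, 79.9, 157.8, 147.8] [ 0.5546 -0.0833  0.0395]
stand 0.98 [500.4, 28.6, 139.6, 81.7] [0.6178 0.0135 0.0295]
  foot circle ((0.6215829253196716, 0.01728968694806099), 0.01308684702962637)
stand 0.95 [286.4, 169.2, 78.4, 106.3] [ 0.5717 -0.1025  0.0929]
  ball fit [ 0.5757 -0.1071  0.0874]
  foot circle ((0.5755624771118164, -0.10683709383010864), 0.018873387947678566)
plinth top 14560 z 0.0394552533686415
plinth ctr r38 [ 0.5632 -0.0924] minenc ((0.5633463859558105, -0.09236297756433487), 0.038180846720933914)
```

View pics/d.png

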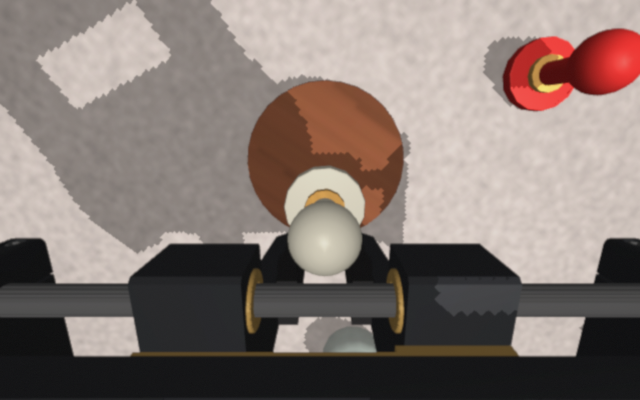

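Contact is made with the tips snug on the foot: the stand moved about 2 mm at roughly 1 N, and about 19 mm remain.

```bash
python3 -m handwheel '[[0.001,0,0,0],[0.002,0,0,0],[0.003,0,0,0],[0.004,0,0,0],[0.005,0,0,0],[0.006,0,0,0],[0.007,0,0,0],[0.008,0,0,0],[0.009,0,0,0],[0.01,0,0,0]]'; python3 look.py e
```

```text
time: 5.27
position: [0.5864, -0.1176, 0.2108]
orientation: [3.142, 0.0, 2.296]
wrist_force: [0.8, -1.2, 0.8]
opening: 0.02
5.27 [ 0.5864 -0.1176  0.2108] [3.142 0.    2.296] 0.02
plinth 0.91 [249.1, 105.5, 157.5, 131.8] [ 0.5519 -0.0808  0.0394]
stand 0.96 [499.6, 55.2, 140.4, 74.6] [0.6177 0.0139 0.0325]
  foot circle ((0.6215083599090576, 0.01759822852909565), 0.012985880486667156)
stand 0.84 [285.4, 169.3, 79.7, 107.5] [ 0.565  -0.0949  0.0929]
  ball fit [ 0.569  -0.0995  0.0874]
  foot circle ((0.5716025829315186, -0.10598860681056976), 0.026095958426594734)
plinth top 12115 z 0.03943702024710799
plinth ctr r38 [ 0.5633 -0.0924] minenc ((0.5632771253585815, -0.09234682470560074), 0.03816193714737892)
```

View pics/e.png

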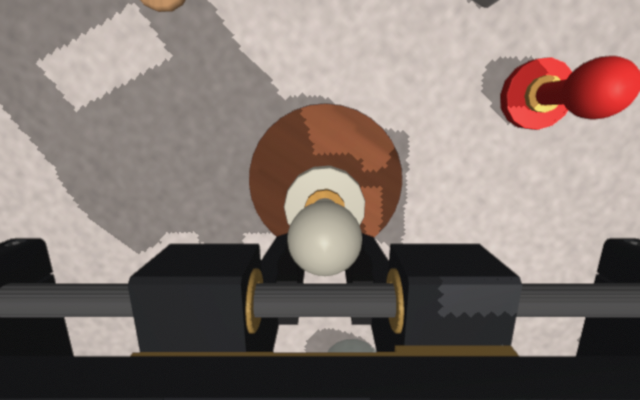

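The stand slides upright with the fingertips and the plinth has not moved; 9 mm remain.

```bash
python3 -m handwheel '[[0.001,0,0,0],[0.002,0,0,0],[0.003,0,0,0],[0.004,0,0,0],[0.005,0,0,0],[0.006,0,0,0],[0.007,0,0,0],[0.008,0,0,0],[0.0087,0,0,0],[0.009,0,0,0]]'; python3 look.py f
```

```text
time: 6.25
position: [0.5804, -0.1109, 0.2107]
orientation: [-3.142, -0.0, 2.296]
wrist_force: [0.6, 0.1, -0.9]
opening: 0.0202
6.25 [ 0.5804 -0.1109  0.2107] [-3.142 -0.     2.296] 0.0202
plinth 0.84 [251.0, 122.5, 152.7, 121.9] [ 0.5497 -0.0779  0.0394]
stand 0.68 [497.4, 73.4, 138.5, 74.5] [0.6175 0.0142 0.0323]
  foot circle ((0.6213034987449646, 0.01730414293706417), 0.012938306666910648)
plinth top 9710 z 0.03944720228152382
plinth ctr r38 [ 0.5633 -0.0925] minenc ((0.5632598400115967, -0.09239309281110764), 0.0380641333758831)
```

View pics/f.png

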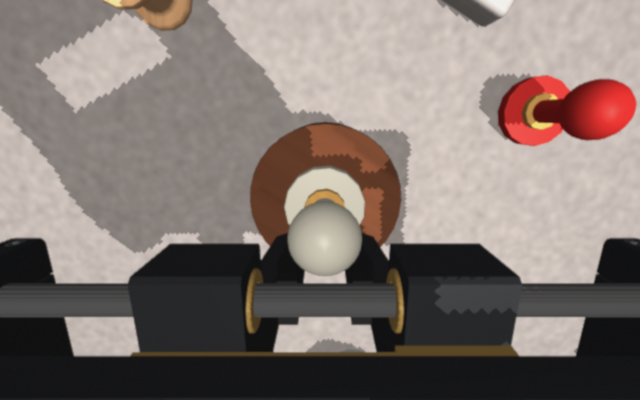

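The foot now sits in the middle of the plinth at about (325,195). I back off the same way, then rise.

```bash
python3 -m handwheel '[[-0.002,0,0,0],[-0.005,0,0,0],[-0.01,0,0,0],[-0.02,0,0,0],[-0.03,0,0,0],[-0.036,0,0,0],[-0.036,0,-0.03,0],[-0.036,0,-0.06,0],[-0.036,0,-0.09,0],[-0.036,0,-0.12,0]]'; python3 -m handwheel '[[0,0,0,0],[0,0,0,0],[0,0,0,0]]'; python3 look.py g; python3 look.py g2 side; python3 look.py g3 scene
python3 - <<'E'
from h import *
for c in ["side"]:
    s=r.snapshot(c)
    for n in ["jar","spool","tin"]:
        for d in r.silhouettes(s,n)[:1]:
            v,u=np.nonzero(d["region"]);ok=s["range_z"][v,u]>0;print(n,d["conf"],d["box"],np.round(np.median(unproj(s,u[ok],v[ok]),0),3))
E
```

```text
time: 7.23
position: [0.6043, -0.1381, 0.332]
orientation: [-3.141, -0.0, 2.296]
wrist_force: [-0.3, -0.4, -0.4]
opening: 0.0201
time: 7.48
position: [0.6043, -0.138, 0.3298]
orientation: [-3.141, -0.001, 2.296]
wrist_force: [-0.3, -0.6, -0.1]
opening: 0.0201
7.48 [ 0.6043 -0.138   0.3298] [-3.141e+00 -1.000e-03  2.296e+00] 0.0201
stand 0.67 [432.9, 45.3, 65.8, 50.7] [0.6191 0.0137 0.0188]
  foot circle ((0.6221181154251099, 0.018005328252911568), 0.012889864854514599)
stand 0.6 [302.1, 97.2, 44.9, 50.6] [ 0.5621 -0.0917  0.0943]
  ball fit [ 0.563  -0.0926  0.0873]
  foot circle ((0.5627794861793518, -0.09268403053283691), 0.01891939714550972)
plinth top 4834 z 0.03942171262556882
plinth ctr r38 [ 0.5632 -0.0922] minenc ((0.5633555054664612, -0.09222479164600372), 0.03805382177233696)
7.63 [ 0.6043 -0.1379  0.3293] [-3.141e+00 -2.000e-03  2.296e+00] 0.0199
plinth 0.59 [303.2, 250.8, 49.5, 47.4] [ 0.5565 -0.1139  0.0395]
stand 0.73 [318.9, 239.7, 18.1, 32.7] [ 0.5622 -0.0983  0.0557]
  ball fit [ 0.5651 -0.0921  0.0883]
  foot circle ((0.5651476979255676, -0.09287651628255844), 0.019106097519397736)
plinth top 948 z 0.0403076259303915
plinth ctr r38 [ 0.565  -0.0925] minenc ((0.5643947124481201, -0.09197589755058289), 0.03897308185696602)
7.78 [ 0.6044 -0.1379  0.33  ] [-3.141e+00 -1.000e-03  2.296e+00] 0.0198
plinth 0.95 [230.9, 194.8, 36.1, 36.5] [ 0.5859 -0.0893  0.0387]
plinth 0.41 [295.1, 181.1, 23.2, 27.4] [0.5515 0.043  0.0211]
stand 0.79 [295.9, 212.6, 18.7, 25.1] [0.6297 0.0188 0.0138]
  foot circle ((0.6264123320579529, 0.019576823338866234), 0.012290088459849358)
plinth top 611 z 0.039566759433310006
plinth ctr r38 [ 0.5659 -0.0903] minenc ((0.565838634967804, -0.09068497270345688), 0.03856427222490311)
jar 0.68 [396.9, 283.6, 26.6, 43.0] [ 0.667 -0.193  0.042]
spool 0.86 [236.8, 267.2, 20.0, 28.0] [ 0.433 -0.079  0.031]
tin 0.64 [280.3, 212.5, 34.2, 25.5] [0.541 0.033 0.022]
```

View pics/g.png

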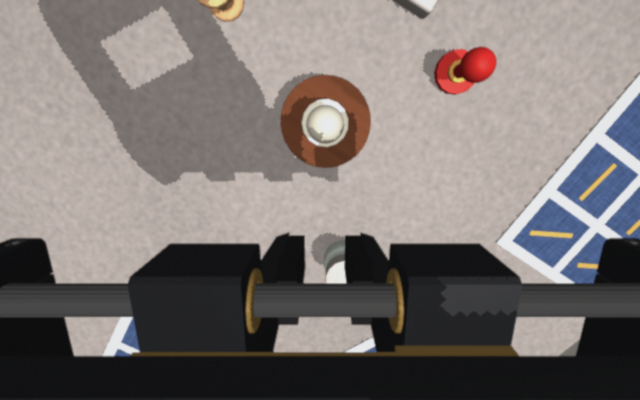

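The white stand is at (325,122), upright and concentric with the plinth (centre ≈(325,120)), and the hand is clear.

```bash
python3 -c "
from station import r
print(r.sign_off())"
```

```text
the job is handed in; nothing more can be done
None
```

The ring stand is now upright in the middle of the plinth, with the hand backed off and raised clear, and the job is handed in (no verdict is reported). I held the two fingertips a fixed 20 mm apart and pushed low on the white stand's foot, about 21 mm in three slow pushes. At the end of each push the wrist sensor read about 1 to 2 N.

- **Centring:** the last wrist view puts the stand at (0.563, -0.0926) and the plinth centre at (0.563, -0.0922), an offset of about 0.5 mm. The side view agrees to within 1 mm.
- **Upright:** the centre of its ball and the centre of its foot agree to about 0.2 mm in the wrist view.
- **Plinth and bystanders:** the plinth shows no shift between the first and last wrist views. The jar, spool and tin read within about 3 mm of their first side-view positions, which is within measurement noise.
- **Checks that failed or disagreed:**
  - The last scene view found only the red look-alike, not the white stand, so it gave no position for it.
  - The network did not find the white stand in the wrist view at the end of the last push, while the fingers still touched it.
  - The network also missed the plinth in the last wrist view, so its centre there comes from depth.
  - The fixed cameras place the plinth about 2 to 3 mm from where the wrist camera does, roughly the stated calibration error.

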